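Sort returned acid transport cans into full and empty by their weight

TASK

Some of the four closed steel cans on the mat still have their glass bottle of acid inside and the others are empty, and only their weight tells which. Stand every full can upright in the solid-walled spill tray and every empty one upright in the wire basket, setting them down gently. Do not drop or tip over any can, and leave the beaker, the jar and the tip box where they are.

Things in the scene. Friction and masses are not known exactly. Their poses are not given: they have to be found in the camera images.
- can1: Closed steel transport can with screw lid: upright cylinder, 60 mm diameter, 118 mm tall. All four look alike; any may be full (glass bottle packed inside, 350 to 475 g in all) or empty (packing sleeve only, 70 to 100 g). Origin: centre of its underside; z is its axis, up. Easily gripped across the sides 75 to 100 mm above its underside; a firm grip does no harm.
- can2: Closed steel transport can with screw lid: upright cylinder, 60 mm diameter, 118 mm tall. All four look alike; any may be full (glass bottle packed inside, 350 to 475 g in all) or empty (packing sleeve only, 70 to 100 g). Origin: centre of its underside; z is its axis, up. Easily gripped across the sides 75 to 100 mm above its underside; a firm grip does no harm.
- can3: Closed steel transport can with screw lid: upright cylinder, 60 mm diameter, 118 mm tall. All four look alike; any may be full (glass bottle packed inside, 350 to 475 g in all) or empty (packing sleeve only, 70 to 100 g). Origin: centre of its underside; z is its axis, up. Easily gripped across the sides 75 to 100 mm above its underside; a firm grip does no harm.
- can4: Closed steel transport can with screw lid: upright cylinder, 60 mm diameter, 118 mm tall. All four look alike; any may be full (glass bottle packed inside, 350 to 475 g in all) or empty (packing sleeve only, 70 to 100 g). Origin: centre of its underside; z is its axis, up. Easily gripped across the sides 75 to 100 mm above its underside; a firm grip does no harm.
- mat: Thin grey rubber bench mat, 220 x 220 x 3 mm, fixed, on which the four cans stand at the start, 2 by 2, at least 100 mm between centres. Origin: centre of its underside.
- tray: White plastic spill tray with solid walls, for full cans: 200 x 200 mm outside (208 mm over the rim), 36 mm high, walls 5 mm thick, flat floor 5 mm above the bench; fixed; room for four cans, 2 by 2 at 100 mm spacing. It may stand on either side of the mat. Origin: centre of its underside; x and y run along its sides.
- basket: Open basket of welded steel wire, for empty cans: 200 x 200 mm outside, 53 mm high, wire-mesh floor whose flat top is 8 mm above the bench; fixed; room for four cans, 2 by 2 at 100 mm spacing. It stands on the other side of the mat from the tray. Origin: centre of its underside; x and y run along its sides.
- beaker: Bystander: glass beaker, 64 mm in diameter, 75 mm high. Origin: centre of its underside.
- jar: Bystander: amber glass jar with black cap, 54 mm in diameter, 75 mm high. Origin: centre of its underside.
- tipbox: Bystander: grey pipette-tip box with clear lid, 85 x 120 x 60 mm. Origin: centre of its underside.
Not all that is in view belongs to the job. Leave any green or turquoise look-alike of the can2 alone. Leave any green or turquoise look-alike of the can4 alone.

How it is judged:
By the outcome, as a careful person would: the job done as asked, in the order asked, and still so for the second after the job is handed in, with the robot touching nothing.
It also fails if it takes over 72 s, if anything falls off the work surface, if the arm or the gripper's body presses on something with over 40 N, if the wrist force passes 120 N, or if a joint passes its speed limit or range.

ROBOT

A 7-joint arm with a two-finger parallel gripper is mounted at the origin on the work surface. World frame = base frame: x ahead of the robot, y to its left, z up, the work surface at z = 0. Lengths are in m, angles in rad, forces in N, time in s.
With the tool pointing down it reaches from about 0.4 to 0.85 m from the base axis. Payload 6.9 kg.
Tool frame: the origin (TCP) lies between the finger pads; the fingertips stand 17 mm ahead of it and the grasp point (between the pads) lies 2 mm behind it (robot.tip_extent is the distance from the TCP to the fingertips, in m); z points along the fingers, y is the direction in which the jaws open and shut (so a half turn about z gives the same grasp; the last joint's range is limited). The gripper opens to 85 mm and grips with 20 to 120 N. Pads are 22 mm wide; open, the fingers measure 114 mm over their backs; the gripper's body (76 mm by 85 mm) begins 54 mm behind the grasp point. The pads swing forward as they close: fully open they stand 13 mm farther back than shut.
Start: joints at [0.105, 0.507, -0.238, 1.5, 0.126, 1.149, -0.155], TCP at [0.625, -0, 0.248] pointing down, gripper open.
Joint ranges: [-3.08, 3.08], [-0.24, 2.05], [-1.43, 1.35], [0, 2.5], [-1.52, 4.66], [0.17, 1.96], [-2.89, 2.89]. Speed limits (rad/s): [2.39, 2.39, 3.14, 3.14, 3.14, 3.14, 3.14].

INTERFACE

Orientations are given as a unit quaternion [x, y, z, w].
In Python, from station import robot gives the robot as it stands.
- The arm moves only by the tool servo_tool, never from a script. Its argument "motion" is a list that holds one entry, the list of rows, each a list of 7 numbers: the shift along the tool's x, y, z in units of 40 mm (1.0 is 40 mm), then the turn, a rotation vector about the tool's x, y, z in units of 6 degrees (1.0 is 6 degrees), then the opening, from -1 (shut) to 1 (fully open). A call has 1 to 10 rows; each row shifts and turns the commanded pose from where the row before left it, along the tool's axes as they then stand; what a row does not reach is not made up. A row lasts 1/10 s, in which the tool goes at most 50 mm and 8.59 degrees, less where a joint would pass 70% of its speed; a pose out of reach is approached as far as the arm can. A call is refused whole if a number of a shift passes 1 or a number of a turn 1, either way. A call with a gripper value outside its range is refused whole. The fingers move at their own pace and stop on an object; "force" is the grip in N (left out, the last holds). Time passes only in rows, so rows that do not move let the fingers close. It gives the time, the measured TCP pose, the force and the opening at its end, in the units of the state.
- robot.get_obs(): the state, without advancing time (a new reading comes with each control period).
- robot.capture(name): name is "scene" or "side" or "wrist"; returns a dict with "frame" (384x512x3 uint8, red, green, blue), "depth" (384x512 float32, m along the optical axis (not along the pixel's ray), 0 where there is no reading), "fx", "fy", "cx", "cy" (pixels), "distortion" ([k1, k2, p1, p2, k3] as OpenCV has them; the pictures are not rectified), "world_from_camera" (4x4, takes a point from camera to world coordinates). Camera axes: x right, y down, z forward; pixel columns grow to the right and rows downward; lengths in m; the calibration is good to about 2 mm. A picture is of the moment at which its call begins.
- robot.sign_off(): hands the job in, once; it reports no verdict.
The state is a dict: "t": time; "q": joint angles; "joint_velocities": joint speeds; "effort": joint torques, N m; "tcp_pos": TCP position; "ee_rot": TCP orientation; "wrist_force": force on the tool from outside, world axes, zero at the start; "wrist_torque": the same for the moment, N m; "gripper_width": finger opening in m.
Only numpy, scipy, OpenCV 4.12 (cv2) and the standard library are available. Lean on these libraries where they do the work, as an engineer would, in place of code of your own. Each camera call takes 0.05 s, during which the arm holds its last target.

## Working session

There is one attempt and no reset: what is moved stays moved. The work goes in short steps, Python scripts to look and compute and a tool call to move; the robot and the scene stay as the last step left them, time stands still between calls to the robot, and variables do not carry over. Pictures are saved under pics/ and viewed, and the job is handed in when it is done.

Besides the shell and the picture viewer there is one more tool, called after ">>>" by a JSON object that holds its "api" and its "payload". servo_tool: Moves the arm, as the interface text tells. Its arguments: {"type":"object","properties":{"motion":{"type":"array","items":{"type":"array","items":{"type":"array","items":{"type":"number"}}}},"force":{"type":"number"}},"required":["motion"]}

```bash
ls; mkdir -p pics; python3 - <<'E'
from station import robot
import cv2,numpy as np
o=robot.get_obs()
for k,v in o.items(): print(k,np.round(v,3))
for n in ["scene","side","wrist"]:
    c=robot.capture(n); cv2.imwrite(f"pics/{n}0.png",c["frame"][:,:,::-1])
    np.savez(f"{n}0.npz",**c)
    print(n,c["fx"],c["fy"],c["cx"],c["cy"],c["distortion"],np.round(c["world_from_camera"],3).tolist())
E
```

```text
pics
t 0.0
q [ 0.106  0.508 -0.238  1.501  0.126  1.149 -0.155]
joint_velocities [ 0.001  0.001  0.    -0.002  0.001 -0.002  0.   ]
effort [ 1.0000e-03 -6.2059e+01 -2.1870e+00 -2.4966e+01  1.2000e-02  1.2000e-02
  0.0000e+00]
tcp_pos [ 0.625 -0.     0.247]
ee_rot [ 0.707  0.707 -0.001 -0.001]
wrist_force [-0.291 -0.973 -1.071]
wrist_torque [-0.058 -0.014  0.03 ]
gripper_width 0.085
scene 368.9811440521253 368.9811440521253 249.23829199116028 198.71124128911387 [0.00088246 0.         0.         0.         0.        ] [[0.328, 0.751, -0.573, 1.13], [0.945, -0.255, 0.206, -0.191], [0.009, -0.609, -0.793, 0.808], [0.0, 0.0, 0.0, 1.0]]
side 428.2565478704783 428.2565478704783 253.81644818265616 196.75392077612645 [0.05415234 0.         0.         0.         0.        ] [[-0.98, -0.139, 0.139, 0.445], [-0.197, 0.674, -0.712, 0.656], [0.006, -0.725, -0.688, 0.699], [0.0, 0.0, 0.0, 1.0]]
wrist 344.2662288019375 344.2662288019375 251.1388071389677 197.97241637810285 [-0.01967803  0.          0.          0.          0.        ] [[1.0, 0.002, -0.001, 0.624], [0.001, -0.96, -0.279, 0.071], [-0.002, 0.279, -0.96, 0.373], [0.0, 0.0, 0.0, 1.0]]
```

View pics/scene0.png

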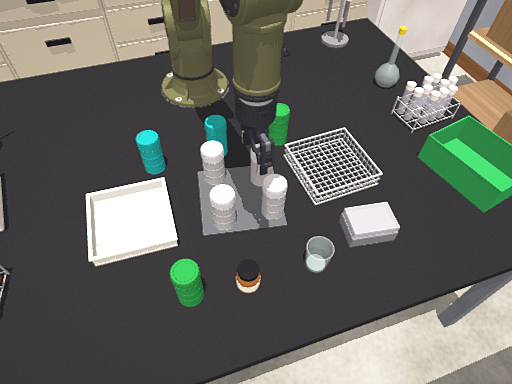

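View pics/side0.png

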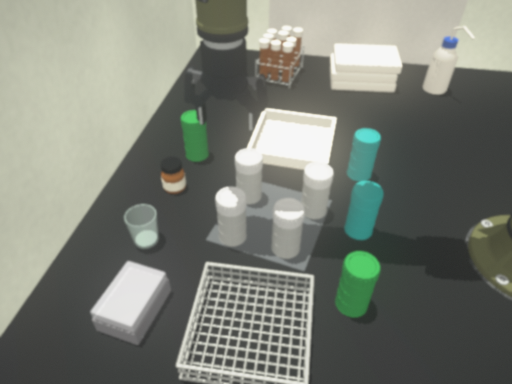

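View pics/wrist0.png

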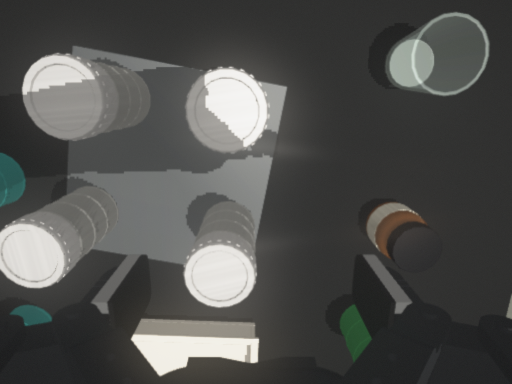

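The scene shows four white cans on the grey mat: scene pixels (212,160), (222,205), (262,165) and (274,195). The tray is at (132,220) on the −y side and the basket at (332,165) on the +y side. Green and turquoise look-alikes stand around the mat. Next I'll measure positions.

```bash
cat > h.py <<'E'
import numpy as np,cv2
def pts(c):
    K=np.array([[c["fx"],0,c["cx"]],[0,c["fy"],c["cy"]],[0,0,1.]])
    h,w=c["depth"].shape
    uv=np.stack(np.meshgrid(np.arange(w),np.arange(h)),-1).reshape(-1,1,2).astype(float)
    n=cv2.undistortPoints(uv,K,np.array(c["distortion"],float)).reshape(h,w,2)
    r=np.dstack([n,np.ones((h,w))])
    T=np.array(c["world_from_camera"])
    P=(r*c["depth"][...,None])@T[:3,:3].T+T[:3,3]
    P[c["depth"]<=0]=np.nan
    return P,r@T[:3,:3].T,T[:3,3]
def cast(c,u,v,z):
    P,R,o=pts(c); d=R[int(round(v)),int(round(u))]; return o+d*(z-o[2])/d[2]
def clusters(c,lo,hi,minn=60):
    P,_,_=pts(c); m=((P[...,2]>lo)&(P[...,2]<hi)).astype(np.uint8)
    n,l,s,ce=cv2.connectedComponentsWithStats(m)
    out=[]
    for i in range(1,n):
        if s[i,4]<minn: continue
        q=P[l==i]; col=c["frame"][l==i].mean(0)
        cc,rad=cv2.minEnclosingCircle(q[:,:2].astype(np.float32))
        rr=cv2.minAreaRect(q[:,:2].astype(np.float32))
        out.append((s[i,4],ce[i].round().astype(int).tolist(),np.round(cc,4).tolist(),round(rad,4),np.round(rr[0]+rr[1]+(rr[2],),3).tolist(),np.median(q[:,2]).round(3),col.round().astype(int).tolist()))
    return out
E
python3 - <<'E'
from h import *
for n in ["scene","side","wrist"]:
    c=dict(np.load(n+"0.npz"))
    print(n)
    for lo,hi in [(.113,.128),(.048,.058),(.030,.041)]:
        print(lo)
        for k in clusters(c,lo,hi): print(k)
E
```

```text
scene
0.113
(np.int32(168), [192, 64], [0.0134, -0.0025], 0.0669, [0.041, -0.01, 0.133, 0.06, 75.481], np.float64(0.121), [86, 85, 60])
(np.int32(647), [435, 86], [0.3834, 0.6778], 0.0839, [0.4, 0.68, 0.095, 0.164, 6.85], np.float64(0.124), [241, 236, 231])
(np.int32(165), [282, 110], [0.3527, 0.1798], 0.031, [0.356, 0.186, 0.037, 0.062, 64.204], np.float64(0.118), [64, 204, 95])
(np.int32(257), [215, 122], [0.3423, -0.0131], 0.0304, [0.343, -0.014, 0.058, 0.057, 24.326], np.float64(0.117), [33, 152, 149])
(np.int32(293), [147, 138], [0.3452, -0.2036], 0.0307, [0.344, -0.204, 0.058, 0.059, 40.3], np.float64(0.117), [46, 219, 215])
(np.int32(329), [212, 149], [0.4436, -0.0516], 0.0311, [0.445, -0.051, 0.059, 0.057, 61.526], np.float64(0.12), [246, 245, 245])
(np.int32(408), [275, 184], [0.6066, 0.0625], 0.0306, [0.608, 0.062, 0.059, 0.057, 72.313], np.float64(0.121), [227, 223, 223])
(np.int32(429), [222, 194], [0.5975, -0.0685], 0.0307, [0.599, -0.069, 0.058, 0.058, 21.257], np.float64(0.121), [248, 247, 247])
(np.int32(626), [184, 272], [0.765, -0.1985], 0.0305, [0.765, -0.199, 0.05
[... 10046 characters left out ...]
 0.036, 0.007, 79.762], np.float64(0.034), [48, 95, 91])
(np.int32(304), [95, 208], [0.4457, -0.0497], 0.0294, [0.456, -0.042, 0.028, 0.059, 36.913], np.float64(0.036), [114, 113, 109])
(np.int32(175), [230, 215], [0.5988, -0.0627], 0.0286, [0.601, -0.051, 0.024, 0.057, 81.819], np.float64(0.036), [116, 116, 111])
(np.int32(307), [387, 221], [0.779, -0.0636], 0.0274, [0.771, -0.055, 0.055, 0.026, 42.473], np.float64(0.035), [115, 104, 91])
(np.int32(163), [353, 330], [0.7451, -0.1933], 0.0208, [0.741, -0.192, 0.041, 0.009, 71.723], np.float64(0.036), [43, 81, 49])
(np.int32(1156), [202, 340], [0.5584, -0.2109], 0.0752, [0.558, -0.211, 0.035, 0.148, 87.83], np.float64(0.036), [225, 221, 212])
```

Positions averaged over the views:

| Item | x (m) | y (m) | Yaw |
|---|---|---|---|
| Can A | 0.491 | 0.073 | – |
| Can B | 0.607 | 0.063 | – |
| Can C | 0.445 | −0.050 | – |
| Can D | 0.5985 | −0.067 | – |
| Tray | 0.523 | −0.296 | −2° |
| Basket | 0.523 | 0.274 | +3° |

Tool x is world y, tool y is world x, and tool z points down. I'll start with can A.

>>> {"api": "servo_tool", "payload": {"motion": [[[0.45,-0.84,0,0,0,0,1],[0.45,-0.84,0,0,0,0,1],[0.45,-0.84,0,0,0,0,1],[0.45,-0.83,0,0,0,0,1],[0,0,0,0,0,0,1],[0,0,0.9,0,0,0,1],[0,0,0.9,0,0,0,1],[0,0,0.9,0,0,0,1],[0,0,0.7,0,0,0,1],[0,0,0.45,0,0,0,1]]], "force": 50}}

```text
t: 1.15
tcp_pos: [0.4904, 0.0715, 0.0921]
ee_rot: [0.707, 0.707, -0.001, -0.001]
wrist_force: [-0.0, -0.4, 0.4]
gripper_width: 0.0859
```

```bash
cat > w.py <<'E'
from station import robot
import numpy as np,sys
F=[]
for i in range(6):
    robot.capture("wrist"); F.append(robot.get_obs()["wrist_force"])
o=robot.get_obs()
print("t",o["t"],"F",np.mean(F,0).round(2),"sd",np.std(F,0).round(2),"tcp",np.round(o["tcp_pos"],4),"w",round(o["gripper_width"],4),"eff",np.round(o["effort"],2),"q",np.round(o["q"],2))
E
python3 w.py
```

```text
t 1.45 F [-0.23  0.09 -0.08] sd [0.41 0.33 0.78] tcp [0.4919 0.0721 0.0953] w 0.0851 eff [-3.000e-02 -5.188e+01 -1.670e+00 -1.564e+01  1.000e-02  1.000e-02
  0.000e+00] q [-0.04  0.51 -0.23  2.03  0.19  0.62 -0.39]
```

>>> {"api": "servo_tool", "payload": {"motion": [[[0,0,0,0,0,0,-1],[0,0,0,0,0,0,-1],[0,0,0,0,0,0,-1],[0,0,0,0,0,0,-1],[0,0,0,0,0,0,-1],[0,0,0,0,0,0,-1]]]}}

```text
t: 2.05
tcp_pos: [0.4913, 0.072, 0.0955]
ee_rot: [0.707, 0.707, 0.001, 0.001]
wrist_force: [-2.4, -0.3, 6.5]
gripper_width: 0.06
```

>>> {"api": "servo_tool", "payload": {"motion": [[[0,0,-0.2,0,0,0,-1],[0,0,-0.4,0,0,0,-1],[0,0,-0.7,0,0,0,-1],[0,0,-0.8,0,0,0,-1],[0,0,-0.7,0,0,0,-1],[0,0,-0.6,0,0,0,-1],[0,0,0,0,0,0,-1],[0,0,0,0,0,0,-1]]]}}

```text
t: 2.85
tcp_pos: [0.491, 0.0719, 0.2308]
ee_rot: [0.707, 0.707, 0.0, 0.0]
wrist_force: [-1.0, -0.1, -0.1]
gripper_width: 0.06
```

```bash
python3 w.py
```

```text
t 3.15 F [ 0.02 -0.28 -0.73] sd [0.34 0.47 0.56] tcp [0.4906 0.0719 0.2294] w 0.06 eff [ 2.000e-02 -4.749e+01 -1.700e+00 -2.280e+01  1.000e-02  1.000e-02
 -0.000e+00] q [ 0.01  0.33 -0.27  1.86  0.11  0.97 -0.31]
```

Can A weighs about 0.7 N, so it is empty. It goes to the basket's far-left slot at (0.4705, 0.321).

>>> {"api": "servo_tool", "payload": {"motion": [[[0.6,-0.05,0,0,0,0,-1],[0.9,-0.07,0,0,0,0,-1],[0.9,-0.07,0,0,0,0,-1],[0.9,-0.07,0,0,0,0,-1],[0.9,-0.07,0,0,0,0,-1],[0.9,-0.07,0,0,0,0,-1],[0.7,-0.06,0,0,0,0,-1],[0.4,-0.04,0,0,0,0,-1],[0,0,0,0,0,0,-1],[0,0,0,0,0,0,-1]]]}}

```text
t: 4.15
tcp_pos: [0.4712, 0.3187, 0.2298]
ee_rot: [0.707, 0.707, -0.001, 0.0]
wrist_force: [-0.4, -0.5, 0.4]
gripper_width: 0.06
```

```bash
cat > look.py <<'E'
from station import robot
import cv2,sys
from h import *
for n in sys.argv[2:]:
    c=robot.capture(n); cv2.imwrite(f"pics/{n}{sys.argv[1]}.png",c["frame"][:,:,::-1]); np.savez(f"{n}{sys.argv[1]}.npz",**c)
print(robot.get_obs()["t"])
E
python3 look.py 1 side
```

```text
4.2
```

View pics/side1.png

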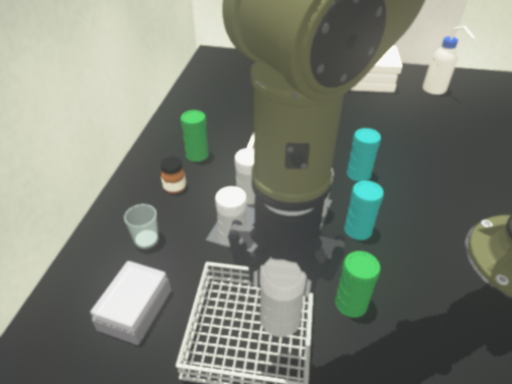

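Side view: the held can is above the basket at (283,300). Lowering it now.

>>> {"api": "servo_tool", "payload": {"motion": [[[0,0,0.7,0,0,0,-1],[0,0,0.8,0,0,0,-1],[0,0,0.7,0,0,0,-1],[0,0,0.5,0,0,0,-1],[0,0,0.25,0,0,0,-1],[0,0,0.15,0,0,0,-1],[0,0,0.08,0,0,0,-1],[0,0,0.04,0,0,0,-1],[0,0,0,0,0,0,-1]]]}}

```text
t: 5.1
tcp_pos: [0.4714, 0.3201, 0.1021]
ee_rot: [0.707, 0.707, 0.001, 0.0]
wrist_force: [-0.4, 0.0, -0.3]
gripper_width: 0.06
```

```bash
python3 w.py
```

```text
t 5.4 F [-0.12 -0.31 -0.37] sd [0.69 0.27 0.35] tcp [0.4711 0.3201 0.1018] w 0.0597 eff [ 1.000e-02 -6.069e+01 -3.030e+00 -1.862e+01  1.000e-02  0.000e+00
  0.000e+00] q [-0.46  0.59 -0.28  1.83  0.23  0.75 -0.86]
```

>>> {"api": "servo_tool", "payload": {"motion": [[[0,0,0.03,0,0,0,-1],[0,0,0.02,0,0,0,-1],[0,0,0,0,0,0,-1]]]}}

```text
t: 5.7
tcp_pos: [0.4711, 0.3203, 0.1005]
ee_rot: [0.707, 0.707, 0.0, 0.0]
wrist_force: [-1.1, -1.0, 8.3]
gripper_width: 0.0598
```

```bash
python3 w.py
```

```text
t 6.0 F [-1.93 -1.37  9.29] sd [0.52 0.37 0.35] tcp [0.4711 0.3203 0.1005] w 0.0596 eff [ 1.400e-01 -5.559e+01 -2.500e+00 -1.766e+01  1.800e-01 -8.400e-01
  2.000e-02] q [-0.46  0.59 -0.28  1.84  0.23  0.75 -0.86]
```

Contact is confirmed at +9 N. Release and retreat, then move over B at (0.607, 0.063).

>>> {"api": "servo_tool", "payload": {"motion": [[[0,0,0,0,0,0,0.6],[0,0,0,0,0,0,0.8],[0,0,0,0,0,0,1],[0,0,0,0,0,0,1],[0,0,-0.3,0,0,0,1],[0,0,-0.7,0,0,0,1],[0,0,-0.9,0,0,0,1],[0,0,-0.8,0,0,0,1],[0,0,-0.5,0,0,0,1],[0,0,0,0,0,0,1]]]}}

```text
t: 7.0
tcp_pos: [0.4721, 0.3211, 0.2315]
ee_rot: [0.707, 0.707, 0.003, 0.001]
wrist_force: [0.7, 1.1, -0.4]
gripper_width: 0.0853
```

```bash
python3 look.py 2 scene; python3 - <<'E'
from h import *
for k in clusters(dict(np.load("scene2.npz")),.113,.135): print(k)
from station import robot
print(robot.get_obs()["tcp_pos"])
E
```

```text
7.05
(np.int32(246), [192, 63], [0.0101, -0.0017], 0.0677, [0.039, -0.008, 0.135, 0.059, 77.271], np.float64(0.124), [89, 88, 62])
(np.int32(661), [435, 86], [0.3881, 0.6776], 0.084, [0.4, 0.679, 0.095, 0.165, 7.09], np.float64(0.124), [241, 236, 231])
(np.int32(236), [279, 110], [0.3505, 0.1789], 0.0313, [0.351, 0.179, 0.058, 0.058, 6.27], np.float64(0.118), [63, 205, 95])
(np.int32(254), [215, 122], [0.3428, -0.0136], 0.0318, [0.344, -0.013, 0.059, 0.059, 15.616], np.float64(0.118), [46, 221, 217])
(np.int32(318), [343, 124], [0.4705, 0.3201], 0.0308, [0.47, 0.32, 0.059, 0.059, 83.72], np.float64(0.126), [210, 205, 205])
(np.int32(289), [147, 138], [0.3444, -0.2038], 0.0307, [0.346, -0.205, 0.059, 0.059, 13.938], np.float64(0.117), [46, 220, 216])
(np.int32(335), [212, 149], [0.4444, -0.0506], 0.0312, [0.445, -0.051, 0.058, 0.059, 72.399], np.float64(0.12), [246, 244, 244])
(np.int32(405), [275, 183], [0.6064, 0.0621], 0.0309, [0.607, 0.063, 0.059, 0.058, 66.563], np.float64(0.12), [247, 245, 245])
(np.int32(428), [222, 194], [0.5985, -0.0683], 0.0306, [0.599, -0.068, 0.058, 0.059, 33.718], np.float64(0.121), [249, 247, 248])
(np.int32(625), [184, 272], [0.765, -0.1984], 0.0304, [0.765, -0.199, 0.058, 0.059, 8.206], np.float64(0.118), [66, 209, 98])
[0.4715092  0.32047549 0.2295493 ]
```

View pics/scene2.png

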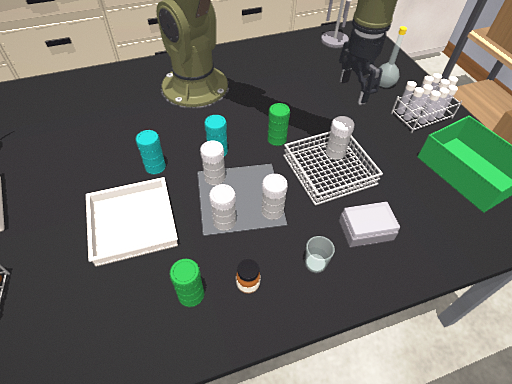

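Can A stands upright in the basket: lid at scene pixel (343,124), top at z = 0.126. Next is B.

>>> {"api": "servo_tool", "payload": {"motion": [[[-0.515,0.27,0,0,0,0,1],[-0.84,0.44,0,0,0,0,1],[-0.9,0.475,0,0,0,0,1],[-0.9,0.475,0,0,0,0,1],[-0.9,0.475,0,0,0,0,1],[-0.84,0.44,0,0,0,0,1],[-0.77,0.41,0,0,0,0,1],[-0.52,0.27,0,0,0,0,1],[-0.255,0.135,0,0,0,0,1],[0,0,0,0,0,0,1]]]}}

```text
t: 8.05
tcp_pos: [0.6066, 0.0608, 0.2265]
ee_rot: [0.708, 0.706, -0.001, -0.0]
wrist_force: [-0.2, 0.8, -0.1]
gripper_width: 0.0852
```

```bash
python3 w.py
```

```text
t 8.35 F [ 0.02 -0.02 -0.16] sd [0.59 0.54 0.36] tcp [0.6061 0.0641 0.2276] w 0.0851 eff [ 1.500e-01 -6.047e+01 -2.690e+00 -2.411e+01  1.000e-02  0.000e+00
 -1.000e-02] q [ 0.03  0.5  -0.28  1.57  0.15  1.09 -0.29]
```

>>> {"api": "servo_tool", "payload": {"motion": [[[0,0,0.6,0,0,0,1],[0,0,0.8,0,0,0,1],[0,0,0.8,0,0,0,1],[0,0,0.6,0,0,0,1],[0,0,0.35,0,0,0,1],[0,0,0.15,0,0,0,1],[0,0,0,0,0,0,1]]]}}

```text
t: 9.05
tcp_pos: [0.6065, 0.0628, 0.0954]
ee_rot: [0.707, 0.707, -0.0, -0.0]
wrist_force: [0.2, -0.3, 1.2]
gripper_width: 0.0853
```

>>> {"api": "servo_tool", "payload": {"motion": [[[0,0,0,0,0,0,-1],[0,0,0,0,0,0,-1],[0,0,0,0,0,0,-1],[0,0,0,0,0,0,-1],[0,0,0,0,0,0,-1],[0,0,0,0,0,0,-1]]]}}

```text
t: 9.65
tcp_pos: [0.6073, 0.0626, 0.0971]
ee_rot: [0.707, 0.707, 0.001, 0.001]
wrist_force: [-2.2, 0.1, 5.4]
gripper_width: 0.0606
```

>>> {"api": "servo_tool", "payload": {"motion": [[[0,0,-0.2,0,0,0,-1],[0,0,-0.4,0,0,0,-1],[0,0,-0.7,0,0,0,-1],[0,0,-0.8,0,0,0,-1],[0,0,-0.7,0,0,0,-1],[0,0,-0.6,0,0,0,-1],[0,0,0,0,0,0,-1],[0,0,0,0,0,0,-1]]]}}

```text
t: 10.45
tcp_pos: [0.6063, 0.0622, 0.2315]
ee_rot: [0.707, 0.707, 0.0, 0.0]
wrist_force: [-1.1, 0.1, -4.5]
gripper_width: 0.0605
```

```bash
python3 w.py
```

```text
t 10.75 F [-0.04  0.29 -3.29] sd [0.35 0.2  0.35] tcp [0.6061 0.0623 0.2303] w 0.0606 eff [ 2.000e-02 -6.280e+01 -2.860e+00 -2.534e+01  2.000e-02  2.000e-02
 -0.000e+00] q [ 0.03  0.5  -0.28  1.57  0.15  1.09 -0.28]
```

B weighs about 3.3 N, so it is full. It goes to the tray's far slot at (0.571, −0.348), with a firmer grip and a little extra height to pass over D.

>>> {"api": "servo_tool", "payload": {"motion": [[[0,0,-0.25,0,0,0,-1],[0,0,-0.25,0,0,0,-1],[-0.5,-0.08,0,0,0,0,-1],[-0.9,-0.08,0,0,0,0,-1],[-0.9,-0.08,0,0,0,0,-1],[-0.9,-0.08,0,0,0,0,-1],[-0.9,-0.08,0,0,0,0,-1],[-0.9,-0.08,0,0,0,0,-1],[-0.9,-0.08,0,0,0,0,-1],[-0.9,-0.08,0,0,0,0,-1]]], "force": 80}}

```text
t: 11.75
tcp_pos: [0.5811, -0.2111, 0.2527]
ee_rot: [0.707, 0.707, 0.0, 0.001]
wrist_force: [0.4, 0.3, -3.2]
gripper_width: 0.0596
```

>>> {"api": "servo_tool", "payload": {"motion": [[[-0.9,-0.08,0,0,0,0,-1],[-0.9,-0.08,0,0,0,0,-1],[-0.8,-0.08,0,0,0,0,-1],[-0.5,0,0,0,0,0,-1],[-0.36,0,0,0,0,0,-1],[0,0,0,0,0,0,-1],[0,0,0,0,0,0,-1]]]}}

```text
t: 12.45
tcp_pos: [0.5721, -0.3462, 0.2515]
ee_rot: [0.707, 0.708, 0.001, -0.0]
wrist_force: [-1.3, 1.0, -3.8]
gripper_width: 0.0601
```

```bash
python3 w.py; python3 look.py 3 scene
```

```text
t 12.75 F [ 0.45  0.04 -3.35] sd [0.56 0.33 0.25] tcp [ 0.5718 -0.3469  0.2517] w 0.0598 eff [-1.100e-01 -6.954e+01 -2.470e+00 -2.687e+01 -1.000e-02  1.000e-02
 -0.000e+00] q [ 0.64  0.58 -0.23  1.37  0.13  1.22  0.4 ]
12.8
```

View pics/scene3.png

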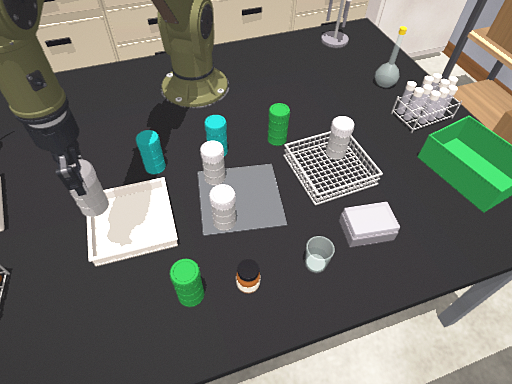

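The held can is at scene pixel (92,190), above the tray's far left part. Lowering to just above the floor, then easing down.

>>> {"api": "servo_tool", "payload": {"motion": [[[0,0,0.6,0,0,0,-1],[0,0,0.85,0,0,0,-1],[0,0,0.85,0,0,0,-1],[0,0,0.7,0,0,0,-1],[0,0,0.4,0,0,0,-1],[0,0,0.2,0,0,0,-1],[0,0,0.1,0,0,0,-1],[0,0,0.05,0,0,0,-1],[0,0,0.03,0,0,0,-1],[0,0,0,0,0,0,-1]]]}}

```text
t: 13.8
tcp_pos: [0.5717, -0.3482, 0.1011]
ee_rot: [0.707, 0.707, 0.0, 0.001]
wrist_force: [-0.1, 0.3, -4.6]
gripper_width: 0.0596
```

```bash
python3 w.py
```

```text
t 14.1 F [-0.03 -0.06 -3.5 ] sd [0.56 0.42 0.39] tcp [ 0.5715 -0.3481  0.1006] w 0.0597 eff [-0.000e+00 -7.336e+01 -2.550e+00 -2.233e+01  1.000e-02  0.000e+00
  0.000e+00] q [ 0.63  0.71 -0.21  1.55  0.17  0.9   0.36]
```

>>> {"api": "servo_tool", "payload": {"motion": [[[0,0,0.03,0,0,0,-1],[0,0,0.03,0,0,0,-1],[0,0,0,0,0,0,-1]]]}}

```text
t: 14.4
tcp_pos: [0.5715, -0.3482, 0.0994]
ee_rot: [0.707, 0.707, -0.0, 0.001]
wrist_force: [-3.3, 1.2, 7.3]
gripper_width: 0.0596
```

```bash
python3 w.py
```

```text
t 14.7 F [-2.99  1.14  7.52] sd [0.34 0.36 0.67] tcp [ 0.5715 -0.3482  0.0994] w 0.0593 eff [-3.500e-01 -6.680e+01 -2.430e+00 -2.117e+01  6.000e-02 -1.220e+00
 -2.000e-02] q [ 0.63  0.71 -0.21  1.56  0.17  0.89  0.36]
```

In contact. Release, rise, and continue to D at (0.5985, −0.067).

>>> {"api": "servo_tool", "payload": {"motion": [[[0,0,0,0,0,0,0.6],[0,0,0,0,0,0,0.8],[0,0,0,0,0,0,1],[0,0,0,0,0,0,1],[0,0,-0.3,0,0,0,1],[0,0,-0.7,0,0,0,1],[0,0,-0.9,0,0,0,1],[0,0,-0.8,0,0,0,1],[0,0,-0.5,0,0,0,1],[0,0,0,0,0,0,1]]]}}

```text
t: 15.7
tcp_pos: [0.573, -0.3487, 0.2306]
ee_rot: [0.707, 0.707, 0.001, 0.003]
wrist_force: [0.1, -0.2, -0.5]
gripper_width: 0.0856
```

>>> {"api": "servo_tool", "payload": {"motion": [[[0.5,0.05,0,0,0,0,1],[0.9,0.08,0,0,0,0,1],[0.9,0.09,0,0,0,0,1],[0.9,0.09,0,0,0,0,1],[0.9,0.09,0,0,0,0,1],[0.9,0.09,0,0,0,0,1],[0.9,0.09,0,0,0,0,1],[0.7,0.06,0,0,0,0,1],[0.4,0.04,0,0,0,0,1],[0,0,0,0,0,0,1]]]}}

```text
t: 16.7
tcp_pos: [0.5983, -0.0645, 0.2254]
ee_rot: [0.705, 0.709, 0.0, -0.001]
wrist_force: [0.5, -0.6, 0.0]
gripper_width: 0.0853
```

```bash
python3 w.py; python3 look.py 4 scene;python3 - <<'E'
from h import *
for k in clusters(dict(np.load("scene4.npz")),.113,.135): print(k[1:5])
E
```

```text
t 17.0 F [ 0.08 -0.41  0.44] sd [0.65 0.64 0.35] tcp [ 0.5984 -0.07    0.2257] w 0.0856 eff [-3.000e-01 -5.987e+01 -2.420e+00 -2.398e+01  1.000e-02  0.000e+00
  1.000e-02] q [ 0.24  0.49 -0.25  1.6   0.14  1.07 -0.06]
17.05
([180, 64], [0.0307, -0.047], 0.038, [0.034, -0.052, 0.076, 0.016, 35.525])
([435, 86], [0.3817, 0.6775], 0.084, [0.399, 0.679, 0.098, 0.165, 5.246])
([279, 110], [0.3508, 0.1774], 0.0305, [0.351, 0.177, 0.059, 0.055, 54.704])
([343, 124], [0.4695, 0.3194], 0.0316, [0.471, 0.32, 0.058, 0.061, 26.469])
([147, 138], [0.3439, -0.204], 0.031, [0.345, -0.204, 0.059, 0.058, 81.443])
([206, 151], [0.4427, -0.0583], 0.0289, [0.443, -0.067, 0.057, 0.027, 3.52])
([222, 194], [0.5978, -0.0684], 0.0304, [0.599, -0.069, 0.058, 0.059, 35.837])
([100, 216], [0.5707, -0.3474], 0.0304, [0.572, -0.348, 0.059, 0.058, 48.185])
([184, 272], [0.7645, -0.1986], 0.0304, [0.765, -0.199, 0.059, 0.058, 72.024])
```

View pics/scene4.png

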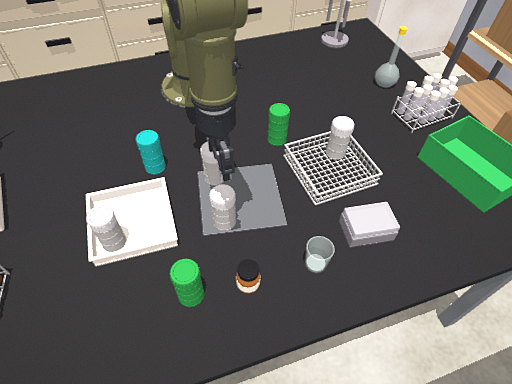

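B stands upright in the tray: lid at scene pixel (100,216). The tool is above D.

>>> {"api": "servo_tool", "payload": {"motion": [[[0,0,0.6,0,0,0,1],[0,0,0.8,0,0,0,1],[0,0,0.8,0,0,0,1],[0,0,0.6,0,0,0,1],[0,0,0.33,0,0,0,1],[0,0,0.12,0,0,0,1],[0,0,0,0,0,0,1]]]}}

```text
t: 17.75
tcp_pos: [0.5987, -0.0683, 0.0959]
ee_rot: [0.707, 0.707, -0.0, -0.0]
wrist_force: [-0.1, 0.2, -0.4]
gripper_width: 0.0854
```

>>> {"api": "servo_tool", "payload": {"motion": [[[0,0,0,0,0,0,-1],[0,0,0,0,0,0,-1],[0,0,0,0,0,0,-1],[0,0,0,0,0,0,-1],[0,0,0,0,0,0,-1],[0,0,0,0,0,0,-1]]], "force": 80}}

```text
t: 18.35
tcp_pos: [0.5991, -0.0681, 0.0977]
ee_rot: [0.707, 0.707, 0.001, 0.001]
wrist_force: [-2.4, -0.2, 6.6]
gripper_width: 0.0599
```

>>> {"api": "servo_tool", "payload": {"motion": [[[0,0,-0.2,0,0,0,-1],[0,0,-0.4,0,0,0,-1],[0,0,-0.7,0,0,0,-1],[0,0,-0.8,0,0,0,-1],[0,0,-0.7,0,0,0,-1],[0,0,-0.6,0,0,0,-1],[0,0,0,0,0,0,-1],[0,0,0,0,0,0,-1]]]}}

```text
t: 19.15
tcp_pos: [0.5983, -0.068, 0.232]
ee_rot: [0.707, 0.707, 0.0, 0.0]
wrist_force: [-0.7, -1.0, -4.4]
gripper_width: 0.06
```

```bash
python3 w.py
```

```text
t 19.45 F [-0.28 -0.08 -3.93] sd [0.44 0.42 0.48] tcp [ 0.5981 -0.068   0.2308] w 0.0599 eff [ 1.000e-02 -6.203e+01 -2.490e+00 -2.533e+01  2.000e-02  2.000e-02
 -0.000e+00] q [ 0.23  0.49 -0.26  1.59  0.13  1.08 -0.06]
```

D weighs about 3.9 N, so it is full. It goes to the diagonal tray slot at (0.475, −0.244).

>>> {"api": "servo_tool", "payload": {"motion": [[[-0.4,-0.28,0,0,0,0,-1],[-0.7,-0.49,0,0,0,0,-1],[-0.75,-0.525,0,0,0,0,-1],[-0.75,-0.525,0,0,0,0,-1],[-0.7,-0.49,0,0,0,0,-1],[-0.6,-0.42,0,0,0,0,-1],[-0.35,-0.25,0,0,0,0,-1],[-0.15,-0.1,0,0,0,0,-1],[0,0,0,0,0,0,-1],[0,0,0,0,0,0,-1]]]}}

```text
t: 20.45
tcp_pos: [0.4762, -0.2429, 0.2318]
ee_rot: [0.707, 0.708, 0.0, -0.0]
wrist_force: [0.2, 0.2, -3.5]
gripper_width: 0.06
```

```bash
python3 w.py
```

```text
t 20.75 F [ 0.18 -0.09 -3.52] sd [0.36 0.41 0.34] tcp [ 0.4758 -0.2433  0.2318] w 0.0601 eff [-6.000e-02 -5.348e+01 -1.740e+00 -2.439e+01  1.000e-02  0.000e+00
 -0.000e+00] q [ 0.59  0.38 -0.23  1.76  0.1   1.01  0.32]
```

>>> {"api": "servo_tool", "payload": {"motion": [[[0,0,0.6,0,0,0,-1],[0,0,0.8,0,0,0,-1],[0,0,0.7,0,0,0,-1],[0,0,0.5,0,0,0,-1],[0,0,0.35,0,0,0,-1],[0,0,0.18,0,0,0,-1],[0,0,0.1,0,0,0,-1],[0,0,0.05,0,0,0,-1],[0,0,0.02,0,0,0,-1],[0,0,0,0,0,0,-1]]]}}

```text
t: 21.75
tcp_pos: [0.4757, -0.2442, 0.1004]
ee_rot: [0.707, 0.707, 0.0, 0.0]
wrist_force: [-0.6, 0.6, -4.3]
gripper_width: 0.0601
```

```bash
python3 w.py
```

```text
t 22.05 F [-0.16 -0.14 -3.55] sd [0.64 0.53 0.21] tcp [ 0.4755 -0.2441  0.1001] w 0.0601 eff [-0.000e+00 -5.854e+01 -1.730e+00 -1.818e+01  1.000e-02  1.000e-02
  0.000e+00] q [ 0.56  0.54 -0.2   1.93  0.16  0.69  0.26]
```

>>> {"api": "servo_tool", "payload": {"motion": [[[0,0,0.02,0,0,0,-1],[0,0,0.02,0,0,0,-1],[0,0,0,0,0,0,-1]]]}}

```text
t: 22.35
tcp_pos: [0.4755, -0.2443, 0.0997]
ee_rot: [0.707, 0.707, -0.0, 0.001]
wrist_force: [-4.2, 1.4, 11.6]
gripper_width: 0.0603
```

```bash
python3 w.py
```

```text
t 22.65 F [-3.94  1.09 11.73] sd [0.32 0.4  0.29] tcp [ 0.4755 -0.2443  0.0997] w 0.0603 eff [-3.600e-01 -5.099e+01 -1.650e+00 -1.721e+01  7.000e-02 -1.470e+00
 -1.000e-02] q [ 0.56  0.54 -0.2   1.93  0.16  0.68  0.26]
```

In contact. Release, rise, and go to C at (0.445, −0.050).

>>> {"api": "servo_tool", "payload": {"motion": [[[0,0,0,0,0,0,0.6],[0,0,0,0,0,0,0.8],[0,0,0,0,0,0,1],[0,0,0,0,0,0,1],[0,0,-0.3,0,0,0,1],[0,0,-0.7,0,0,0,1],[0,0,-0.9,0,0,0,1],[0,0,-0.8,0,0,0,1],[0,0,-0.5,0,0,0,1],[0,0,0,0,0,0,1]]]}}

```text
t: 23.65
tcp_pos: [0.4769, -0.2446, 0.2301]
ee_rot: [0.707, 0.707, 0.001, 0.003]
wrist_force: [-0.4, -0.3, -0.7]
gripper_width: 0.0853
```

>>> {"api": "servo_tool", "payload": {"motion": [[[0.45,-0.07,0,0,0,0,1],[0.75,-0.12,0,0,0,0,1],[0.8,-0.13,0,0,0,0,1],[0.8,-0.13,0,0,0,0,1],[0.75,-0.12,0,0,0,0,1],[0.7,-0.11,0,0,0,0,1],[0.4,-0.06,0,0,0,0,1],[0.2,-0.03,0,0,0,0,1],[0,0,0,0,0,0,1],[0,0,0,0,0,0,1]]]}}

```text
t: 24.65
tcp_pos: [0.4444, -0.0506, 0.226]
ee_rot: [0.707, 0.707, -0.0, -0.0]
wrist_force: [-0.7, -0.2, -0.6]
gripper_width: 0.0853
```

```bash
python3 w.py; python3 look.py 5 scene side;python3 - <<'E'
from h import *
for n in ["scene5.npz","side5.npz"]:
  for k in clusters(dict(np.load(n)),.113,.135): print(k[1:5])
E
```

```text
t 24.95 F [ 0.14  0.09 -0.19] sd [0.62 0.49 0.32] tcp [ 0.4446 -0.0506  0.2262] w 0.0853 eff [ 0.000e+00 -4.105e+01 -1.450e+00 -2.182e+01  2.000e-02  0.000e+00
  0.000e+00] q [ 0.3   0.26 -0.31  1.98  0.1   0.92 -0.06]
25.05
([179, 64], [0.0352, -0.0495], 0.034, [0.037, -0.052, 0.068, 0.011, 36.064])
([435, 86], [0.3849, 0.6779], 0.0843, [0.4, 0.68, 0.096, 0.165, 5.01])
([279, 110], [0.3514, 0.1787], 0.0316, [0.35, 0.177, 0.058, 0.061, 78.904])
([343, 124], [0.4703, 0.3206], 0.0318, [0.471, 0.319, 0.061, 0.059, 57.006])
([147, 138], [0.3447, -0.2043], 0.0312, [0.345, -0.204, 0.059, 0.058, 36.14])
([212, 149], [0.4439, -0.0515], 0.0307, [0.444, -0.052, 0.059, 0.058, 24.817])
([139, 175], [0.4747, -0.2441], 0.0308, [0.475, -0.245, 0.059, 0.058, 41.191])
([100, 216], [0.5712, -0.3473], 0.0307, [0.572, -0.347, 0.058, 0.06, 82.863])
([184, 272], [0.7642, -0.1994], 0.0307, [0.766, -0.199, 0.059, 0.058, 77.753])
([37, 28], [1.3922, -0.6117], 0.2444, [1.394, -0.612, 0.013, 0.489, 0.282])
([281, 39], [0.6215, -0.6756], 0.0852, [0.622, -0.676, 0.15, 0.107, 81.636])
([445, 53], [0.1231, -0.6699], 0.0341, [0.125, -0.661, 0.044, 0.065, 79.844])
([279, 94], [0.5758, -0.3448], 0.0324, [0.576, -0.345, 0.052, 0.063, 2.473])
([192, 117], [0.7672, -0.1967], 0.0313, [0.767, -0.196, 0.056, 0.058, 44.367])
([314, 120], [0.475, -0.2426], 0.0323, [0.473, -0.242, 0.054, 0.059, 6.59])
([367, 136], [0.3452, -0.2029], 0.0313, [0.346, -0.202, 0.058, 0.057, 10.98])
([318, 172], [0.4466, -0.0486], 0.031, [0.446, -0.049, 0.059, 0.059, 11.498])
([368, 191], [0.3422, -0.0105], 0.0302, [0.342, -0.011, 0.058, 0.058, 61.408])
([362, 266], [0.3517, 0.1803], 0.0301, [0.352, 0.181, 0.057, 0.058, 41.424])
([279, 327], [0.4706, 0.3224], 0.0311, [0.471, 0.323, 0.06, 0.059, 28.849])
```

View pics/scene5.png

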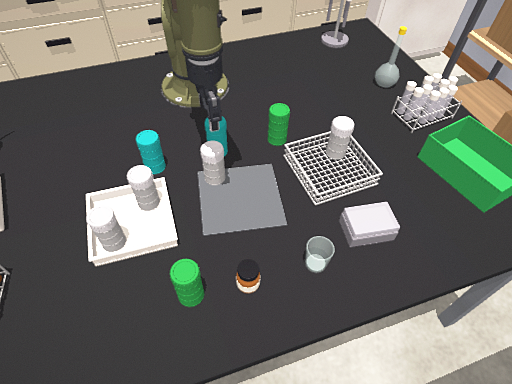

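B and D stand in the tray, with lids at scene pixels (100,216) and (139,175). The tool is above C. The turquoise can by the inner finger is clear by about 20 mm.

>>> {"api": "servo_tool", "payload": {"motion": [[[0,0,0.6,0,0,0,1],[0,0,0.8,0,0,0,1],[0,0,0.8,0,0,0,1],[0,0,0.6,0,0,0,1],[0,0,0.33,0,0,0,1],[0,0,0.12,0,0,0,1],[0,0,0,0,0,0,1]]]}}

```text
t: 25.75
tcp_pos: [0.4444, -0.05, 0.096]
ee_rot: [0.707, 0.707, -0.0, -0.0]
wrist_force: [0.3, -0.2, 0.8]
gripper_width: 0.0856
```

>>> {"api": "servo_tool", "payload": {"motion": [[[0,0,0,0,0,0,-1],[0,0,0,0,0,0,-1],[0,0,0,0,0,0,-1],[0,0,0,0,0,0,-1],[0,0,0,0,0,0,-1],[0,0,0,0,0,0,-1]]], "force": 80}}

```text
t: 26.35
tcp_pos: [0.445, -0.0501, 0.0976]
ee_rot: [0.707, 0.707, 0.0, 0.001]
wrist_force: [-2.4, -0.1, 8.2]
gripper_width: 0.0597
```

>>> {"api": "servo_tool", "payload": {"motion": [[[0,0,-0.2,0,0,0,-1],[0,0,-0.4,0,0,0,-1],[0,0,-0.7,0,0,0,-1],[0,0,-0.8,0,0,0,-1],[0,0,-0.7,0,0,0,-1],[0,0,-0.6,0,0,0,-1],[0,0,0,0,0,0,-1],[0,0,0,0,0,0,-1]]]}}

```text
t: 27.15
tcp_pos: [0.4446, -0.0501, 0.2329]
ee_rot: [0.707, 0.707, 0.0, 0.001]
wrist_force: [-0.3, 0.3, -1.3]
gripper_width: 0.0594
```

```bash
python3 w.py
```

```text
t 27.45 F [ 0.16 -0.31 -0.86] sd [0.29 0.47 0.46] tcp [ 0.4442 -0.05    0.2315] w 0.0596 eff [ 2.000e-02 -4.135e+01 -1.520e+00 -2.229e+01  1.000e-02  1.000e-02
 -0.000e+00] q [ 0.3   0.26 -0.31  1.97  0.1   0.93 -0.06]
```

C weighs about 0.9 N, so it is empty. It goes to basket slot (0.5755, 0.227), diagonal to A.

>>> {"api": "servo_tool", "payload": {"motion": [[[0.415,0.2,0,0,0,0,-1],[0.76,0.36,0,0,0,0,-1],[0.9,0.425,0,0,0,0,-1],[0.9,0.425,0,0,0,0,-1],[0.9,0.425,0,0,0,0,-1],[0.9,0.425,0,0,0,0,-1],[0.83,0.39,0,0,0,0,-1],[0.69,0.33,0,0,0,0,-1],[0.415,0.2,0,0,0,0,-1],[0.21,0.1,0,0,0,0,-1]]]}}

```text
t: 28.45
tcp_pos: [0.5757, 0.229, 0.2311]
ee_rot: [0.706, 0.708, -0.0, -0.001]
wrist_force: [-0.1, -0.2, -1.1]
gripper_width: 0.0596
```

>>> {"api": "servo_tool", "payload": {"motion": [[[0,0,0,0,0,0,-1],[0,0,0,0,0,0,-1]]]}}

```text
t: 28.65
tcp_pos: [0.5755, 0.2256, 0.2318]
ee_rot: [0.707, 0.707, -0.001, 0.0]
wrist_force: [0.5, 0.3, -1.1]
gripper_width: 0.0597
```

```bash
python3 w.py
```

```text
t 28.95 F [ 0.01  0.19 -1.1 ] sd [0.55 0.59 0.19] tcp [0.5758 0.226  0.2325] w 0.0595 eff [ 4.000e-02 -6.195e+01 -3.820e+00 -2.457e+01  2.000e-02  1.000e-02
  0.000e+00] q [-0.2   0.52 -0.36  1.54  0.19  1.12 -0.59]
```

>>> {"api": "servo_tool", "payload": {"motion": [[[0,0,0.6,0,0,0,-1],[0,0,0.8,0,0,0,-1],[0,0,0.7,0,0,0,-1],[0,0,0.5,0,0,0,-1],[0,0,0.3,0,0,0,-1],[0,0,0.17,0,0,0,-1],[0,0,0.1,0,0,0,-1],[0,0,0.04,0,0,0,-1],[0,0,0,0,0,0,-1],[0,0,0,0,0,0,-1]]]}}

```text
t: 29.95
tcp_pos: [0.5762, 0.227, 0.1046]
ee_rot: [0.707, 0.707, 0.001, 0.0]
wrist_force: [0.4, 1.0, -0.9]
gripper_width: 0.0594
```

```bash
python3 w.py
```

```text
t 30.25 F [ 0.12  0.41 -0.97] sd [0.51 0.34 0.44] tcp [0.5759 0.2268 0.1041] w 0.0592 eff [-0.000e+00 -6.598e+01 -4.060e+00 -2.012e+01  1.000e-02  0.000e+00
  0.000e+00] q [-0.22  0.65 -0.32  1.7   0.26  0.84 -0.65]
```

>>> {"api": "servo_tool", "payload": {"motion": [[[0,0,0.02,0,0,0,-1],[0,0,0.02,0,0,0,-1],[0,0,0.02,0,0,0,-1],[0,0,0,0,0,0,-1]]]}}

```text
t: 30.65
tcp_pos: [0.5758, 0.227, 0.1027]
ee_rot: [0.707, 0.707, 0.0, 0.0]
wrist_force: [-4.0, -0.9, 8.9]
gripper_width: 0.0595
```

```bash
python3 w.py
```

```text
t 30.95 F [-3.02 -1.07  9.52] sd [0.37 0.4  0.54] tcp [0.5758 0.227  0.1027] w 0.0591 eff [ 4.000e-02 -6.025e+01 -3.470e+00 -1.924e+01  2.300e-01 -1.120e+00
  2.000e-02] q [-0.22  0.65 -0.32  1.7   0.26  0.84 -0.65]
```

In contact. Release, rise, then move clear toward the mat for the final look.

>>> {"api": "servo_tool", "payload": {"motion": [[[0,0,0,0,0,0,0.6],[0,0,0,0,0,0,0.8],[0,0,0,0,0,0,1],[0,0,0,0,0,0,1],[0,0,-0.3,0,0,0,1],[0,0,-0.7,0,0,0,1],[0,0,-0.9,0,0,0,1],[0,0,-0.9,0,0,0,1],[0,0,-0.7,0,0,0,1],[0,0,-0.3,0,0,0,1]]]}}

```text
t: 31.95
tcp_pos: [0.5767, 0.2274, 0.2575]
ee_rot: [0.707, 0.707, 0.002, 0.001]
wrist_force: [0.4, -0.4, -0.8]
gripper_width: 0.0853
```

>>> {"api": "servo_tool", "payload": {"motion": [[[-0.4,0,0,0,0,0,1],[-0.8,0,0,0,0,0,1],[-0.9,0,0,0,0,0,1],[-0.9,0,0,0,0,0,1],[-0.9,0,0,0,0,0,1],[-0.8,0,0,0,0,0,1],[-0.5,0,0,0,0,0,1],[-0.3,0,0,0,0,0,1],[0,0,0,0,0,0,1],[0,0,0,0,0,0,1]]]}}

```text
t: 32.95
tcp_pos: [0.5754, 0.0075, 0.2529]
ee_rot: [0.707, 0.707, -0.0, -0.001]
wrist_force: [-0.2, 0.2, 0.0]
gripper_width: 0.0856
```

```bash
python3 w.py; python3 look.py 6 scene side;python3 - <<'E'
from h import *
for n in ["scene6.npz","side6.npz"]:
  print(n)
  for k in clusters(dict(np.load(n)),.113,.135): print(k[1:6])
  c0=dict(np.load(n.replace("6","0"))); c6=dict(np.load(n))
  for nm,lo,hi in [("beaker/jar/tipbox",.055,.082)]:
    for c in (c0,c6):
      for k in clusters(c,lo,hi,40):
        if k[2][0]>.65 and k[2][0]<.95: print(nm,k[1:4])
      print()
E
```

```text
t 33.25 F [ 0.2  -0.24  0.1 ] sd [0.37 0.32 0.37] tcp [0.5758 0.0078 0.2535] w 0.0853 eff [-0.000e+00 -5.579e+01 -3.090e+00 -2.441e+01  1.000e-02 -0.000e+00
 -0.000e+00] q [ 0.17  0.43 -0.34  1.62  0.16  1.11 -0.21]
33.35
scene6.npz
([192, 64], [0.0109, -0.0014], 0.0671, [0.04, -0.008, 0.134, 0.059, 77.348], np.float64(0.124))
([435, 86], [0.388, 0.678], 0.0839, [0.399, 0.679, 0.099, 0.165, 6.642], np.float64(0.124))
([279, 110], [0.3505, 0.1782], 0.0305, [0.351, 0.178, 0.056, 0.057, 71.825], np.float64(0.118))
([215, 122], [0.3425, -0.0126], 0.0306, [0.343, -0.012, 0.059, 0.057, 74.779], np.float64(0.118))
([343, 124], [0.4708, 0.3187], 0.0319, [0.47, 0.32, 0.059, 0.059, 31.122], np.float64(0.125))
([147, 138], [0.345, -0.2044], 0.0306, [0.345, -0.205, 0.06, 0.056, 63.441], np.float64(0.117))
([329, 158], [0.5751, 0.2251], 0.0308, [0.576, 0.225, 0.059, 0.059, 64.144], np.float64(0.126))
([139, 175], [0.4738, -0.2446], 0.0312, [0.475, -0.244, 0.059, 0.059, 54.706], np.float64(0.122))
([100, 216], [0.5705, -0.3472], 0.0305, [0.572, -0.348, 0.059, 0.058, 46.675], np.float64(0.122))
([1
[... 1491 characters left out ...]
5, 0.228, 0.059, 0.059, 76.003], np.float64(0.124))
([362, 266], [0.3519, 0.18], 0.0303, [0.352, 0.18, 0.058, 0.059, 31.439], np.float64(0.116))
([279, 327], [0.4706, 0.3225], 0.0311, [0.471, 0.323, 0.061, 0.058, 18.132], np.float64(0.124))
beaker/jar/tipbox ([195, 138], [0.7655, -0.1938], 0.0294)
beaker/jar/tipbox ([171, 165], [0.7824, -0.0634], 0.025)
beaker/jar/tipbox ([141, 217], [0.7859, 0.1076], 0.0326)
beaker/jar/tipbox ([128, 294], [0.7415, 0.2727], 0.0692)

beaker/jar/tipbox ([195, 138], [0.7659, -0.1947], 0.0293)
beaker/jar/tipbox ([171, 165], [0.7833, -0.0633], 0.0252)
beaker/jar/tipbox ([141, 217], [0.7863, 0.1078], 0.0328)
beaker/jar/tipbox ([128, 294], [0.7417, 0.2731], 0.0695)
```

View pics/scene6.png

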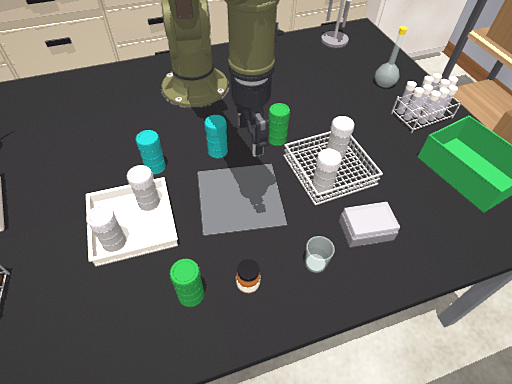

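View pics/side6.png

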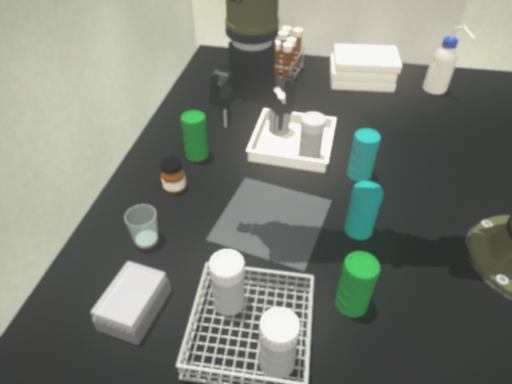

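In both views two cans stand upright in the tray, with lids at scene pixels (100,216) and (139,175). Two stand in the basket, at (329,158) and (343,124). The mat is empty, the bystanders have not moved, and the gripper is clear. Handing in.

```bash
python3 -c "
from station import robot
print(robot.sign_off())"
```

```text
the job is handed in; nothing more can be done
None
```

All four cans are sorted: two full ones in the spill tray and two empty ones in the wire basket. The job was handed in at about 33 s of the 72 s allowed.

I weighed each can by lifting it and reading the wrist force. Positions are where each can stood on the mat at the start.

| Can (start x, y in m) | Wrist force | Verdict | Placed in |
|---|---|---|---|
| 0.607, 0.063 | 3.3 N | full | tray |
| 0.5985, −0.068 | 3.9 N on the lift, 3.5 N later | full | tray |
| 0.491, 0.072 | 0.7 N | empty | basket |
| 0.445, −0.050 | 0.9 N on the lift, 1.1 N later | empty | basket |

- **Setting down:** I lowered each can until it touched the floor of its container. The steady contact force read 7.5 to 12 N, and only then did I let go.
- **Final check:** Both outside cameras show all four cans upright. Their lids are at 0.120–0.122 m in the tray and 0.124–0.126 m in the basket, as expected for the two floor heights.
- **Bystanders:** The beaker, jar and tip box measured within about 1.5 mm of where they started. The green and turquoise look-alikes stayed within about 2 to 3 mm, which is measurement noise.
- **Disagreements:** The repeat weighings varied by up to 0.4 N, far less than the gap between full and empty. The two cameras differ by about 2 to 4 mm, slightly more than the stated calibration. No check failed.

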